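# Stand the press weight on the filled cheese mould

## Task

One of the cheese moulds is filled and closed with a flat round follower plate and now has to be weighted. Lift the tall press weight (thick drum-shaped head on a thin stem with a small round foot) out of its socket in the parking block and set it upright on the middle of that follower plate, leaving the mould where it is. Keep hold until the foot rests on the plate, then let go slowly and see that it stays standing, quite still.

Things in the scene. Friction and masses are not known exactly. Their poses are not given: they have to be found in the camera images.
- press_weight: Steel press weight, round about z (up), 0.6 kg, 146 mm tall; origin: centre of the foot's underside. Foot 32 mm diameter, 12 thick; stem 18 diameter; drum head 50 diameter, sides straight from z 100 to 140. Mass centre near z 100; tips past 9 degrees. Starts in any one socket of the block, foot 25 mm below its top; the others hold a squat weight (94 tall) and a thin rod (102 tall).
- follower_top (a point): Centre of the upper face of the round flat follower plate (83 mm diameter) fixed in the filled mould, 6 mm below its rim; z up. The mould is a loose white perforated round tub, 96 mm diameter, 90 tall, 0.9 kg. Two like moulds are empty and open, up to 98 mm above the table; a spare plate lies flat on the board.
- rack: Parking block: fixed grey plastic bar, 70 x 250 x 40 mm (its x, y, z), lying on the 8 mm white board; origin: centre of its underside. Three round sockets, 37 mm wide, 25 deep, in a row along its y axis at y = -85, 0, +85 mm. Closing on a head along the block's x axis keeps the fingers clear of the neighbours.
Mind the look-alikes: they are no part of the job. Leave any pink look-alike of the press_weight alone. What is shaped like the part that bears follower_top but purple or red is not meant.

How it is judged (in metres and radians):
On the way, in this order (a step that is already met when the one before it is completed fails the run):
1. the press weight is lifted clear of its socket, upright (z of press_weight in the frame of rack above 0.05 m and angle between press_weight's own z axis and vertical below 0.4 rad), for 0.1 s.
2. its foot is set down on the middle of the follower plate, upright, while the fingers still hold it (horizontal distance between press_weight and follower_top below 0.022 m and z of press_weight in the frame of follower_top below 0.006 m and angle between press_weight's own z axis and vertical below 0.18 rad and contact force between the fingers and press_weight above 0.5 N), for 0.1 s.
At the end, for the whole second after the job is handed in: The press weight stands free and at rest on the follower plate of the filled mould: foot centre within 20 mm of the plate's centre and within 6 mm of its face, weight and mould upright within 10 degrees, weight slower than 20 mm/s and 0.2 rad/s (horizontal distance between press_weight and follower_top below 0.02 m and z of press_weight in the frame of follower_top between -0.006 and 0.006 m and angle between each of press_weight, follower_top's own z axis and vertical below 0.175 rad and linear speed of press_weight below 0.02 m/s and angular speed of press_weight below 0.2 rad/s); the robot touches nothing.
It fails at once if the press weight is tipped over (angle between press_weight's own z axis and vertical above 0.8 rad).
It fails at once if the filled mould is pushed more than 40 mm out of place (distance of follower_top from where it was at the start of the episode above 0.04 m).
It also fails if it takes over 51 s, if anything falls off the work surface, if the arm or the gripper's body presses on something with over 40 N, if the wrist force passes 120 N, or if a joint passes its speed limit or range.

## Robot

A 6-joint arm with a two-finger parallel gripper is mounted at the origin on the work surface. World frame = base frame: x ahead of the robot, y to its left, z up, the work surface at z = 0. Lengths are in mm, angles in rad, forces in N, time in s.
With the tool pointing down it reaches from about 300 to 775 mm from the base axis. Payload 14.6 kg.
Tool frame: the origin (TCP) lies on the centre line of the jaws, within the pads' length; the fingertips stand 19 mm ahead of it and the grasp point (between the pads) is the TCP (bot.tip_reach is the distance from the TCP to the fingertips, in mm); y points along the fingers, x is the direction in which the jaws open and shut, and the axes are right-handed (so a half turn about y gives the same grasp; the last joint's range is limited). The gripper opens to 85 mm and grips with 20 to 120 N. Pads are 22 mm wide; open, the fingers measure 114 mm over their backs; the gripper's body (76 mm by 85 mm) begins 54 mm behind the grasp point. The pads swing forward as they close: fully open they stand 13 mm farther back than shut.
Start: joints at [-1.375, 0.3, 1.521, -0, 1.321, -0.067], TCP at [142.875, -531.108, 250.281] pointing down, gripper open.
Joint ranges: [-3.03, 3.03], [-0.79, 2.21], [0.23, 2.52], [-1.04, 4.18], [0, 3.07], [-2.55, 2.55]. Speed limits (rad/s): [2.22, 2.22, 2.57, 3.14, 3.14, 3.14].

## Interface

Orientations are given as a unit quaternion [w, x, y, z].
In Python, from rig import bot gives the robot as it stands. Calls block until the motion is done:
- bot.move_to(position, orientation): joint-space move of the TCP to a pose.
- bot.servo_line(position, attitude=None, speed=150, until_force=None): straight line of the TCP; attitude=None keeps the orientation; speed is the mean speed in mm/s. With until_force (N) it stops when the force on the tool has changed by that much, and returns True; else False.
- bot.move_joints(angles): joint-space move.
- bot.move_gripper(opening, grip_force=None): finger opening in mm; grip_force is the grip in N (None keeps the last); returns when the fingers have stopped.
- bot.dwell(seconds).
- bot.ik(position, orientation): joint angles nearest the present ones, or None.
- bot.read_state(): the state.
- bot.read_camera(name): name is "scene" or "top"; returns a dict with "image" (420x560x3 uint8, blue, green, red), "depth" (420x560 float32, mm along the optical axis (not along the pixel's ray), 0 where there is no reading), "fovy" (degrees; the focal length in pixels is half the picture's height over the tangent of half this angle, whatever the lens; pixels are square), "cx", "cy" (the principal point, pixels), "k1" (the pictures are not rectified: a ray, as slopes to the right and down, at radius r is drawn at 1 + k1 r^2 times it, then the intrinsics apply), "eye" and "attitude" of the camera in the world. Camera axes: x right, y down, z forward; pixel columns grow to the right and rows downward; lengths in mm; the calibration is good to about 2 mm. A picture is of the moment at which its call begins.
A pose or a line that the arm cannot do raises bot.MotionError and nothing moves.
- bot.finish_job(): hands the job in, once; it reports no verdict.
The state is a dict: "clock": time; "joint_positions": joint angles; "qvel": joint speeds; "effort": joint torques, N m; "ee_pos": TCP position; "tool_rot": TCP orientation; "ft_force": force on the tool from outside, world axes, zero at the start; "moment": the same for the moment, N m; "grip_width": finger opening in mm.
Only numpy, scipy, OpenCV 4.12 (cv2) and the standard library are available. Lean on these libraries where they do the work, as an engineer would, in place of code of your own. Each camera call takes 0.05 s, during which the arm holds its last target.

## Working session

There is one attempt and no reset: what is moved stays moved. The work goes in short steps, each a Python script; the robot and the scene stay as the last script left them, time stands still between calls to the robot, and variables do not carry over. Pictures are saved under pics/ and viewed, and the job is handed in when it is done.

```bash
ls; mkdir -p pics
python3 - <<'E'
from rig import bot
import cv2, numpy as np
for n in ("scene","top"):
    c=bot.read_camera(n); cv2.imwrite(f"pics/{n}0.png",c["image"]); np.savez(f"{n}0.npz",**c)
    print(n,{k:v for k,v in c.items() if k not in("image","depth")})
print(bot.read_state())
E
```

```text
pics
scene {'fovy': 43.82835652655722, 'cx': 283.78215124017123, 'cy': 218.10988877331275, 'k1': -0.15016278441570755, 'eye': array([1170.18291767,  -88.33088164, 1265.68393607]), 'attitude': array([-0.19352266,  0.64745231,  0.70912019, -0.20125365])}
top {'fovy': 43.752462442779674, 'cx': 273.1131146892, 'cy': 202.2735333288558, 'k1': -0.04004650605870882, 'eye': array([ 356.70357285, -150.13283909, 1716.99932736]), 'attitude': array([-0.01792678,  0.70826264, -0.70565079,  0.00998103])}
{'clock': 0.1, 'joint_positions': array([-1.37458797e+00,  3.00391185e-01,  1.52152756e+00,  2.28960794e-05,
        1.32069198e+00, -6.66154303e-02]), 'qvel': array([-0.00105531, -0.00108673, -0.00311368, -0.00027926,  0.00139574,
       -0.0006094 ]), 'effort': array([ 1.69025530e-03, -5.44376600e+01, -3.62372196e+01, -2.00901763e-05,
        3.01962886e-03, -6.71348076e-06]), 'ee_pos': array([ 142.85105768, -530.92669449,  249.78778027]), 'tool_rot': array([ 0.56144804, -0.56096124,  0.43043877, -0.42990819]), 'ft_force': array([0.40286009, 0.95272593, 0.69161792]), 'moment': array([-0.00387197,  0.00242872,  0.0132487 ]), 'grip_width': 85.46525769340714}
```

View pics/scene0.png

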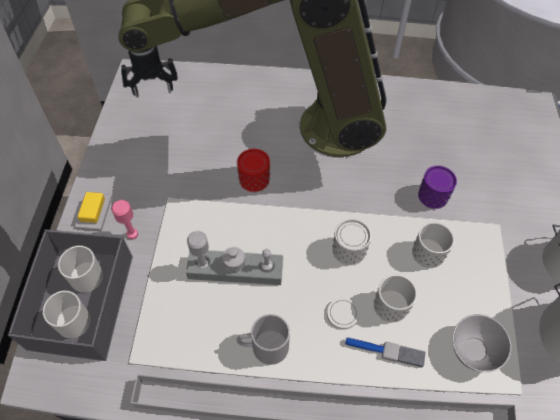

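View pics/top0.png

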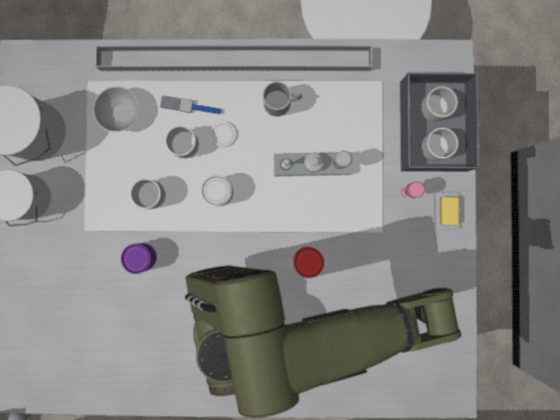

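The scene view shows the grey block at about (235,268) with the tall drum-headed weight at its left end (198,245). The filled mould, closed by a plate, is at (352,240), and the empty moulds are at (433,245) and (396,298). In the top view the weight is at (343,160) and the filled mould at (217,190). Next I'll measure both with depth.

```bash
cat > h.py <<'E'
import numpy as np, cv2
from scipy.spatial.transform import Rotation as R
def rot(q): return R.from_quat([q[1],q[2],q[3],q[0]])
def K(c):
    h=c["image"].shape[0]; f=h/2/np.tan(np.radians(float(c["fovy"]))/2)
    return np.array([[f,0,float(c["cx"])],[0,f,float(c["cy"])],[0,0,1.]])
def project(c,P):
    p=rot(c["attitude"]).inv().apply(np.atleast_2d(P)-c["eye"]); s=p[:,:2]/p[:,2:]
    s=s*(1+float(c["k1"])*(s**2).sum(1,keepdims=True)); k=K(c)
    return s*[k[0,0],k[1,1]]+k[:2,2]
def undist(c,uv):
    # model: distorted = s*(1+k1 r^2), same as OpenCV
    return cv2.undistortPointsIter(np.float64(uv).reshape(-1,1,2),K(c),np.array([float(c["k1"]),0,0,0]),None,None,(3,50,1e-10)).reshape(-1,2)
def cloud(c):
    h,w=c["depth"].shape; v,u=np.mgrid[:h,:w]
    s=undist(c,np.stack([u.ravel(),v.ravel()],1)); d=np.float64(c["depth"]).ravel()
    P=rot(c["attitude"]).apply(np.c_[s,np.ones(len(s))]*d[:,None])+c["eye"]
    P[d==0]=np.nan
    return P.reshape(h,w,3)
def ray(c,uv):
    s=undist(c,uv); return rot(c["attitude"]).apply(np.c_[s,np.ones(len(s))])
def onz(c,uv,z):
    d=ray(c,uv); return c["eye"]+d*((z-c["eye"][2])/d[:,2:])
E
python3 - <<'E'
from h import *
np.set_printoptions(precision=1,suppress=True)
S=np.load("scene0.npz");T=np.load("top0.npz")
for n,c,pts in(("scene",S,dict(head=(198,242),squat=(233,255),rod=(267,254),plate=(352,230),spare=(342,313),board=(170,320),table=(180,180))),("top",T,dict(head=(343,159),squat=(313,161),rod=(287,164),plate=(217,190),spare=(224,134),board=(330,210),m1=(147,194),table=(180,245)))):
    P=cloud(c)
    for k,(u,v) in pts.items(): print(n,k,np.nanmedian(P[v-1:v+2,u-1:u+2].reshape(-1,3),0))
x=S["image"][200:300,160:300]; y=S["image"][200:280,310:480]
cv2.imwrite("pics/c1.png",cv2.resize(x,None,fx=5.6,fy=5.6,interpolation=cv2.INTER_CUBIC))
cv2.imwrite("pics/c2.png",cv2.resize(S["image"][210:340,310:460],None,fx=4.5,fy=4.5,interpolation=cv2.INTER_CUBIC))
cv2.imwrite("pics/c3.png",cv2.resize(T["image"][140:220,190:370],None,fx=4.4,fy=4.4,interpolation=cv2.INTER_CUBIC))
E
```

```text
scene head [ 562.1 -335.   167.5]
scene squat [ 560.2 -253.2  112.1]
scene rod [ 554.8 -167.9  122.2]
scene plate [444.4  45.9  90.4]
scene spare [652.4  33.3  19.3]
scene board [ 708.7 -404.2    7. ]
scene table [ 259.9 -465.5   -0.5]
top head [ 547.2 -339.7  169. ]
top squat [ 547.8 -253.9  118. ]
top rod [ 537.2 -174.1  123.5]
top plate [458.5  43.5  94.3]
top spare [646.1  30.3  23.2]
top board [ 399.6 -316.7    9.4]
top m1 [449.2 283.   16.6]
top table [282.9 175.    1.5]
```

View pics/c1.png

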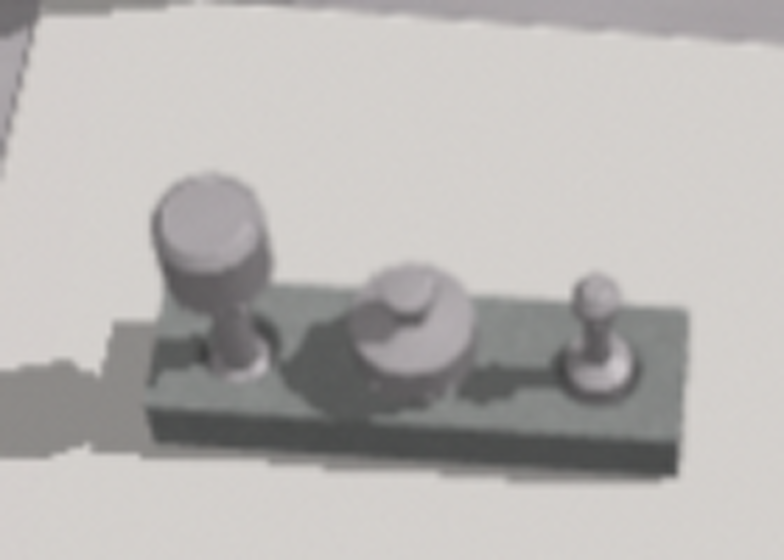

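View pics/c2.png

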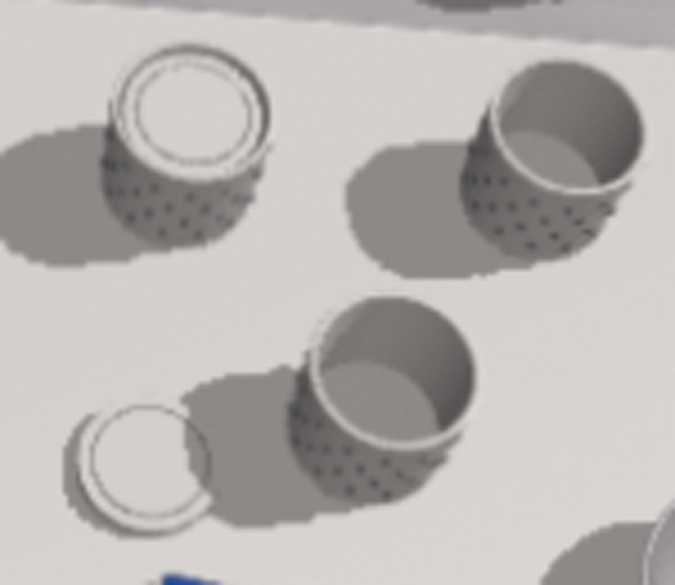

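View pics/c3.png

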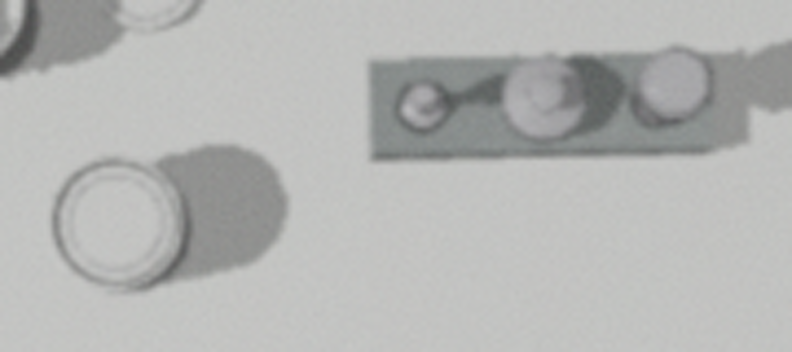

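Run:
```python
from h import *
np.set_printoptions(precision=1,suppress=True)
for n in("scene","top"):
    c=np.load(n+"0.npz");P=cloud(c).reshape(-1,3)
    def box(x0,x1,y0,y1,z0,z1):
        return P[(P[:,0]>x0)&(P[:,0]<x1)&(P[:,1]>y0)&(P[:,1]<y1)&(P[:,2]>z0)&(P[:,2]<z1)]
    h=box(500,600,-390,-290,157,190); print(n,"head",len(h),np.median(h,0),h.min(0),h.max(0),cv2.minEnclosingCircle(np.float32(h[:,:2])), h[:,2].std())
    r=box(480,620,-420,-80,40,56); print("rack top",len(r),np.median(r[:,2]),cv2.minAreaRect(np.float32(r[:,:2])),cv2.boxPoints(cv2.minAreaRect(np.float32(r[:,:2]))).tolist())
    p=box(380,530,-40,130,80,115); print("mould",len(p),np.median(p,0),cv2.minEnclosingCircle(np.float32(p[:,:2])))
    q=p[np.hypot(*(p[:,:2]-np.median(p[:,:2],0)).T)<30]; print("plate z",np.median(q[:,2]),q[:,2].std())
    b=box(600,700,-300,-100,-5,20); print("board z",np.median(b[:,2]))
    im=c["image"].copy()
```

```text
scene head 282 [ 556.7 -338.2  166.5] [ 532.4 -363.8  157.2] [ 579.  -315.   175.5] ((553.6829223632812, -339.7367858886719), 25.3164119720459) 3.313151041658522
rack top 1582 46.92930433441586 ((550.6344604492188, -256.6567687988281), (74.09052276611328, 249.66270446777344), 1.2966067790985107) [[510.77398681640625, -132.69566345214844], [516.4234008789062, -382.2944030761719], [590.4949340820312, -380.61785888671875], [584.8455200195312, -131.01913452148438]]
mould 977 [462.7  46.   91.4] ((462.7146301269531, 48.375732421875), 50.18268966674805)
plate z 91.20357053096927 2.5291365916011026
board z 7.464399150572945
top head 216 [ 549.2 -342.5  168.8] [ 526.  -367.5  157.2] [ 572.4 -319.1  180.5] ((549.4066162109375, -342.7760314941406), 25.153860092163086) 3.857206139779714
rack top 1063 48.63878125001929 ((547.3823852539062, -257.9454650878906), (71.34140014648438, 250.22344970703125), 1.4207216501235962) [[508.62066650390625, -133.75662231445312], [514.8246459960938, -383.90313720703125], [586.1441040039062, -382.1343078613281], [579.9401245117188, -131.98779296875]]
mould 713 [458.2  45.9  94.4] ((457.11590576171875, 45.55293655395508), 48.36053466796875)
plate z 94.15618519198676 3.400121708631383
board z 8.977782858177193
```

Both views agree to about 4 mm. Averaging them:

| Item | x, y (mm) | z (mm) |
|---|---|---|
| Weight | (551, -341) | head top about 168 |
| Block | yaw about 1.3° | top about 48 |
| Plate | (460, 46.5) | about 92.5 |

The weight stands upright in the socket at y = -85. Next I'll approach above it with the jaws along the block's x axis.

```bash
cat >> h.py <<'E'
def quat(yaw):  # jaws (tool x) along world x turned by yaw, tool y down
    x=np.array([np.cos(yaw),np.sin(yaw),0]); y=np.array([0,0,-1.]); z=np.cross(x,y)
    q=R.from_matrix(np.c_[x,y,z]).as_quat(); return np.array([q[3],q[0],q[1],q[2]])
YAW=np.radians(1.35)
E
python3 - <<'E'
from h import *
from rig import bot
np.set_printoptions(precision=3,suppress=True)
print(rot(bot.read_state()["tool_rot"]).as_matrix())
for y in (YAW,YAW+np.pi):
    for p in ([551,-341.5,290],[551,-341.5,145],[460,46.5,290],[460,46.5,214]): print(y,p,bot.ik(p,quat(y)))
E
```

```text
[[ 0.26  -0.     0.966]
 [-0.966  0.001  0.26 ]
 [-0.001 -1.     0.   ]]
0.02356194490192345 [551, -341.5, 290] [-0.611  0.503  1.149 -0.     1.49  -0.635]
0.02356194490192345 [551, -341.5, 145] [-0.611  0.612  1.323 -0.     1.207 -0.635]
0.02356194490192345 [460, 46.5, 290] [ 0.022  0.071  1.698 -0.     1.372 -0.002]
0.02356194490192345 [460, 46.5, 214] [ 0.022  0.14   1.804 -0.     1.197 -0.002]
3.1651545984917164 [551, -341.5, 290] [-0.611  0.503  1.149 -0.     1.49   2.507]
3.1651545984917164 [551, -341.5, 145] [-0.611  0.612  1.323 -0.     1.207  2.507]
3.1651545984917164 [460, 46.5, 290] None
3.1651545984917164 [460, 46.5, 214] None
```

Run:
```python
from h import *
from rig import bot
np.set_printoptions(precision=2,suppress=True)
bot.move_to([551,-341.5,290],quat(YAW))
s=bot.read_state();print(s["clock"],s["ee_pos"],s["grip_width"])
print(bot.servo_line([551,-341.5,200],speed=120))
for n in("scene","top"):
    c=bot.read_camera(n); np.savez(n+"1.npz",**c)
    u,v=project(c,[[551,-341.5,170]])[0].astype(int); cr=c["image"][v-60:v+60,u-80:u+80]
    cv2.imwrite(f"pics/{n}1.png",cv2.resize(cr,None,fx=4.5,fy=4.5,interpolation=cv2.INTER_CUBIC))
s=bot.read_state();print(s["clock"],s["ee_pos"],s["ft_force"])
```

```text
1.7583 [ 550.26 -342.42  289.95] 85.491999238181
False
2.7583 [ 551.24 -341.7   201.05] [ 0.23 -0.02  0.07]
```

View pics/scene1.png

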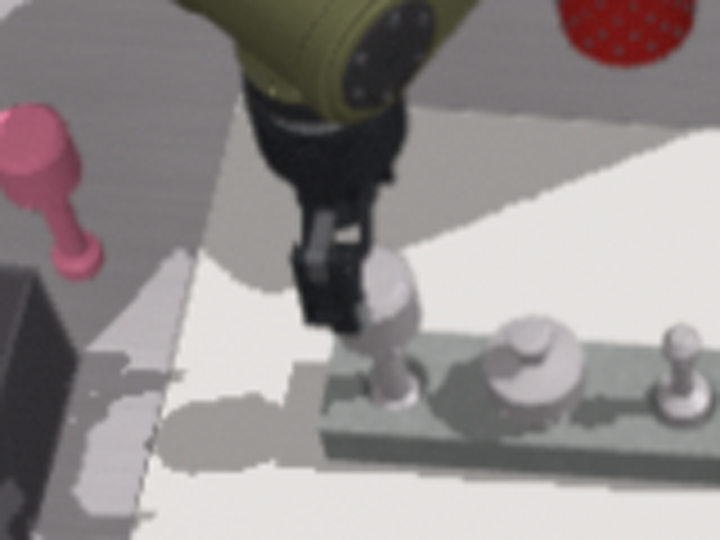

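The scene crop shows the open gripper above the weight, with the near finger at about (335,290) and the head at (390,310). I'll check by projection whether the finger is where it should be.

Run:
```python
from h import *
np.set_printoptions(precision=1,suppress=True)
c=np.load("scene1.npz"); o=np.array(project(c,[[551,-341.5,170]])[0].astype(int))-[80,60]
for p in ([551+43,-341.5,188],[551+57,-341.5,188],[551+57,-352.5,194],[551+57,-330.5,194],[551,-341.5,169],[551,-341.5,23]): print(p,(project(c,[p])[0]-o)*4.5)
P=cloud(c).reshape(-1,3)
q=P[(abs(P[:,0]-551)<90)&(abs(P[:,1]+341)<60)&(P[:,2]>178)&(P[:,2]<215)]
print(len(q),q.min(0),q.max(0),np.median(q,0))
h=P[(abs(P[:,0]-551)<40)&(abs(P[:,1]+341)<40)&(P[:,2]>157)&(P[:,2]<178)]; print(h.min(0),h.max(0))
c=np.load("top1.npz");P=cloud(c).reshape(-1,3)
q=P[(abs(P[:,0]-551)<90)&(abs(P[:,1]+341)<60)&(P[:,2]>178)&(P[:,2]<215)]
print(len(q),len(q) and (q.min(0),q.max(0)))
```

```text
[594, -341.5, 188] [345.9 324.2]
[608, -341.5, 188] [341.1 347.5]
[608, -352.5, 194] [318.8 340.2]
[608, -330.5, 194] [360.3 343.8]
[551, -341.5, 169] [364.7 272. ]
[551, -341.5, 23] [396.5 396. ]
36 [ 505.1 -342.2  192.2] [ 609.7 -326.4  214.7] [ 596.7 -331.   205.3]
[ 534.6 -342.4  157.3] [ 576.3 -315.4  172.9]
1 (array([ 543. , -326.8,  178.4]), array([ 543. , -326.8,  178.4]))
```

View pics/top1.png

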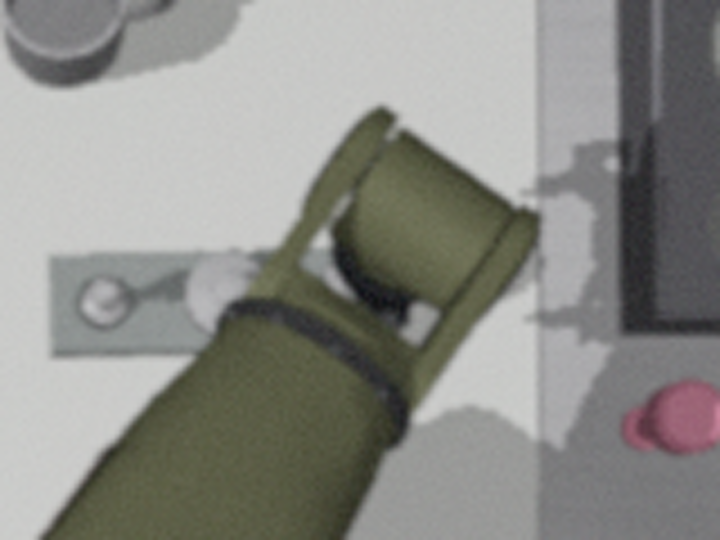

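The projection matches the finger and head to about 2 mm. In the top view the arm hides the weight. Next I descend with a force guard and grip.

Run:
```python
from h import *
from rig import bot
np.set_printoptions(precision=2,suppress=True)
print(bot.servo_line([551.3,-340.5,145],speed=50,until_force=6))
s=bot.read_state();print(s["clock"],s["ee_pos"],s["ft_force"])
bot.move_gripper(60,30); s=bot.read_state();print(s["grip_width"],s["ft_force"],s["moment"])
bot.move_gripper(54); s=bot.read_state();print(s["clock"],s["grip_width"],s["ft_force"],s["moment"],s["ee_pos"])
c=bot.read_camera("scene"); np.savez("scene2.npz",**c)
u,v=project(c,[[551,-341.5,150]])[0].astype(int); cr=c["image"][v-60:v+60,u-80:u+80]
cv2.imwrite("pics/scene2.png",cv2.resize(cr,None,fx=4.5,fy=4.5,interpolation=cv2.INTER_CUBIC))
```

```text
False
4.0083 [ 551.44 -340.59  145.42] [0.33 0.24 0.24]
59.87230828888313 [-0.35  0.46  0.59] [-0.04 -0.01 -0.04]
4.6167 54.29711908850475 [ 0.21 -0.54  0.35] [ 0.03  0.01 -0.02] [ 551.3  -340.52  144.98]
```

View pics/scene2.png

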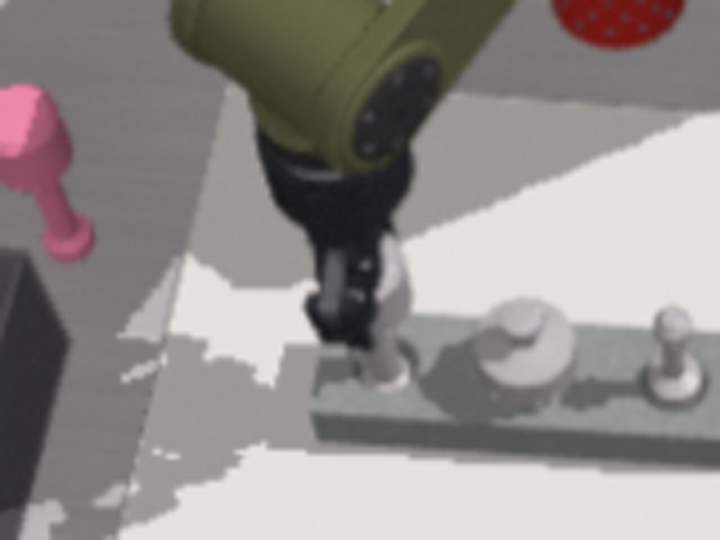

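The head is between the fingers, its right edge at about x=412, and there has been no contact yet. I'll do a quick sideways check from the foot and head edges before closing.

```bash
python3 - <<'E'
from h import *
np.set_printoptions(precision=1,suppress=True)
c=np.load("scene2.npz"); o=np.array(project(c,[[551,-341.5,150]])[0].astype(int))-[80,60]
for p in ([551.3,-340.5,35],[551.3,-324.5,35],[551.3,-356.5,35],[551.3,-315.5,160],[551.3,-315.5,140],[551.3,-340.5,48]): print(p,(project(c,[p])[0]-o)*4.5)
E
python3 - <<'E'
import numpy as np,cv2
from h import *
for n in ("scene0","scene2"):
    c=np.load(n+".npz");u,v=(project(c,[[551.3,-340.5,80]])[0]).astype(int)
    cr=cv2.resize(c["image"][v-40:v+30,u-40:u+40],None,fx=7,fy=7,interpolation=cv2.INTER_CUBIC)
    for p in ([551.3,-340.5,35],[551.3,-324.5,35],[551.3,-356.5,35],[551.3,-315.5,160],[551.3,-315.5,125]):
        q=(project(c,[p])[0]-[u-40,v-40]+.5)*7; cv2.circle(cr,tuple(q.astype(int).tolist()),3,(0,0,255),-1)
    cv2.imwrite(f"pics/{n}z.png",cr)
a,b=[cv2.imread(f"pics/{n}z.png") for n in("scene0","scene2")]
cv2.imwrite("pics/ab.png",cv2.resize(np.hstack([a,b]),(800,350)))
E
```

```text
[551.3, -340.5, 35] [386.6 369.2]
[551.3, -324.5, 35] [413.4 371.6]
[551.3, -356.5, 35] [360.  366.9]
[551.3, -315.5, 160] [404.7 266.9]
[551.3, -315.5, 140] [408.8 285. ]
[551.3, -340.5, 48] [384. 359.]
```

View pics/ab.png

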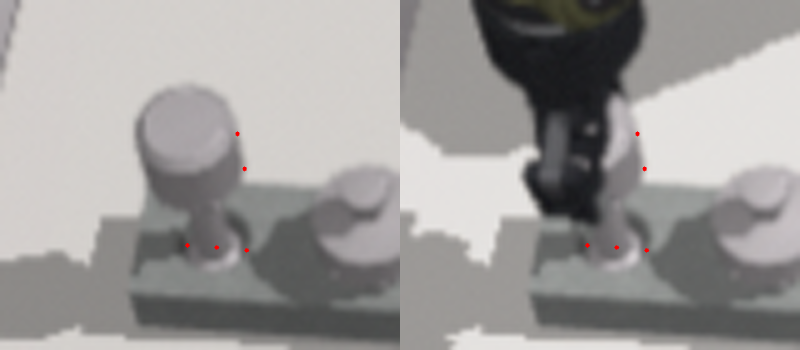

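The sideways alignment is within about 1 mm, so I'll close and lift slowly.

Run:
```python
from h import *
from rig import bot
np.set_printoptions(precision=2,suppress=True)
def st(t): s=bot.read_state();print(t,s["clock"],s["ee_pos"],s["grip_width"],s["ft_force"],s["moment"])
bot.move_gripper(44,40); bot.dwell(.2); st("grip")
x,y,_=bot.read_state()["ee_pos"]
bot.servo_line([551.3,-340.5,165],speed=25); st("up20")
bot.servo_line([551.3,-340.5,275],speed=70); st("up")
bot.dwell(.2); st("up")
c=bot.read_camera("scene"); np.savez("scene3.npz",**c)
u,v=project(c,[[551,-341.5,220]])[0].astype(int); cr=c["image"][max(v-60,0):v+60,u-80:u+80]
cv2.imwrite("pics/scene3.png",cv2.resize(cr,None,fx=4.5,fy=4.5,interpolation=cv2.INTER_CUBIC))
```

```text
grip 5.0833 [ 551.39 -340.56  145.28] 48.931867609912956 [-0.53  0.97  4.86] [ 0.07  0.13 -0.06]
up20 6.0333 [ 551.23 -340.43  164.76] 49.201443814766115 [-0.21 -0.05 -6.72] [ 0.   -0.    0.01]
up 7.7583 [ 551.22 -340.46  274.54] 49.042893319814574 [ 0.    0.06 -5.93] [ 0.05 -0.02  0.08]
up 7.9583 [ 551.28 -340.47  274.79] 49.196992696158716 [ 0.58 -0.12 -6.25] [ 0.04 -0.06  0.03]
```

View pics/scene3.png

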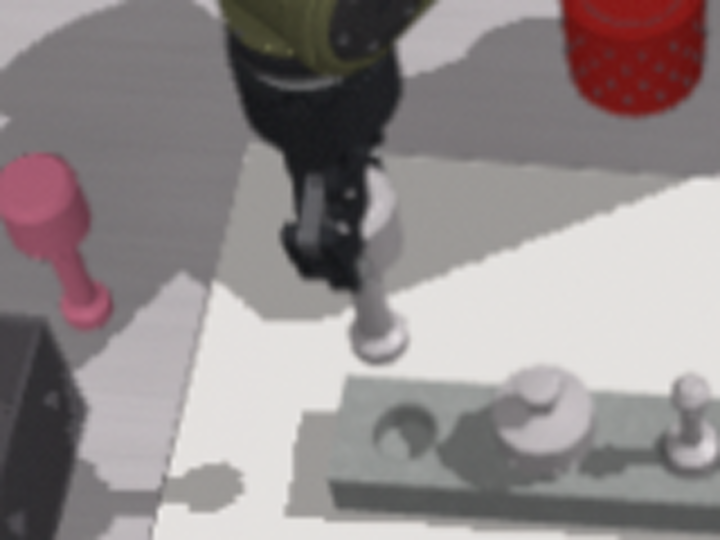

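The weight is out of its socket, hanging upright with the foot at about (380,340) in the crop; the force reading fits its weight (about 6 N). Next I'll check tilt by projection and carry it over the plate.

```bash
cat > ov.py <<'E'
from h import *
def overlay(c,base,name,extra=()):
    base=np.array(base,float); u,v=project(c,[base+[0,0,60]])[0].astype(int)
    u0,v0=max(u-50,0),max(v-45,0); cr=cv2.resize(c["image"][v0:v0+90,u0:u0+100],None,fx=6,fy=6,interpolation=cv2.INTER_CUBIC)
    def ring(ctr,r,col):
        a=np.linspace(0,2*np.pi,60); P=np.array(ctr)+np.c_[r*np.cos(a),r*np.sin(a),0*a]
        q=((project(c,P)-[u0,v0]+.5)*6).astype(np.int32); cv2.polylines(cr,[q],True,col,1)
    ring(base,16,(0,0,255));ring(base+[0,0,12],16,(0,0,255));ring(base+[0,0,100],25,(0,160,0));ring(base+[0,0,140],25,(0,160,0))
    for ctr,r in extra: ring(ctr,r,(255,0,0))
    cv2.imwrite(name,cr)
E
python3 - <<'E'
from ov import *
c=np.load("scene3.npz"); overlay(c,[551.3,-340.5,153],"pics/s3o.png")
E
python3 - <<'E'
from ov import *
from rig import bot
np.set_printoptions(precision=2,suppress=True)
bot.servo_line([505,-145,275],speed=130)
bot.servo_line([460,46.5,260],speed=110); bot.dwell(.3)
s=bot.read_state();print(s["clock"],s["ee_pos"],s["grip_width"],s["ft_force"],s["moment"])
for n in("scene","top"):
    c=bot.read_camera(n);np.savez(n+"4.npz",**c)
    overlay(c,[460,46.5,138],f"pics/{n}4o.png",[((460,46.5,92),41.5),((460,46.5,98),48)])
E
```

```text
11.9417 [460.01  46.41 259.99] 48.9080630319302 [ 0.59 -0.05 -5.67] [ 0.   -0.02  0.  ]
```

View pics/s3o.png

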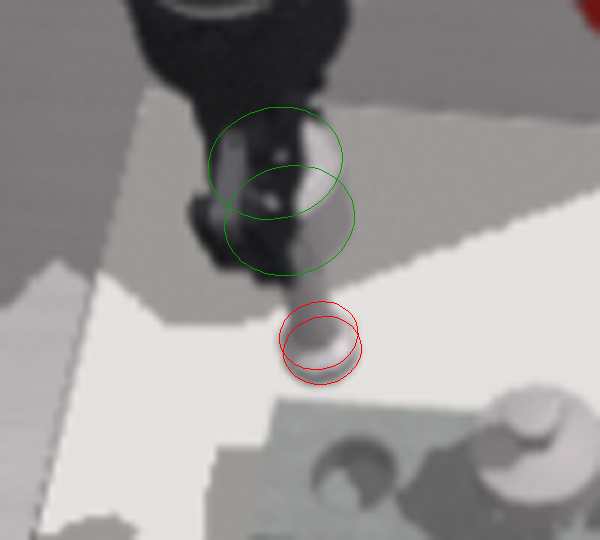

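View pics/scene4o.png

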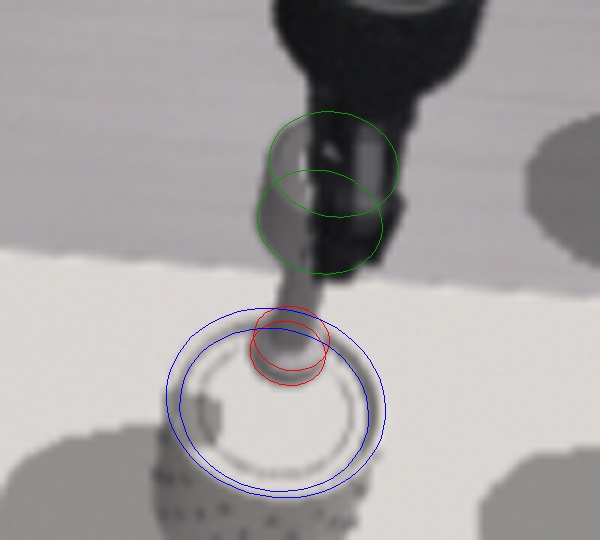

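View pics/top4o.png

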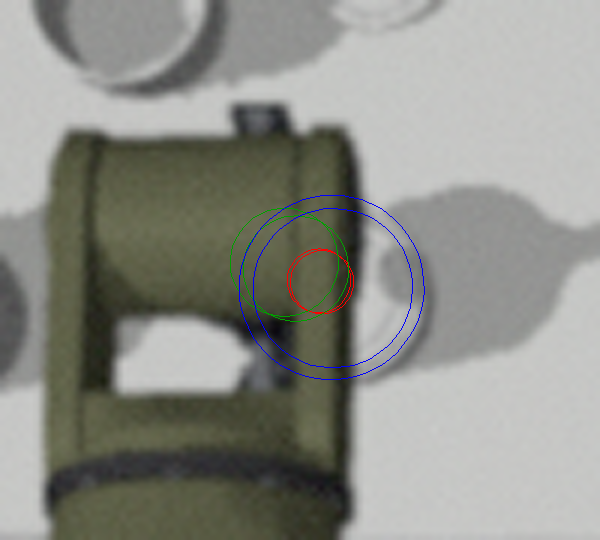

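In both overlays the predicted foot and rim outlines match the picture to about 2 mm, and the weight hangs upright over the middle of the plate. Next I lower it with force sensing.

Run:
```python
from ov import *
from rig import bot
np.set_printoptions(precision=2,suppress=True)
def st(t): s=bot.read_state();print(t,s["clock"],s["ee_pos"],s["grip_width"],s["ft_force"],s["moment"]);return s
bot.servo_line([460,46.5,222],speed=40); st("pre")
r=bot.servo_line([460,46.5,206],speed=8,until_force=3); st(r)
bot.dwell(.3); st("")
c=bot.read_camera("scene");np.savez("scene5.npz",**c)
overlay(c,[460,46.5,92],f"pics/scene5o.png",[((460,46.5,92),41.5),((460,46.5,98),48)])
```

```text
pre 13.1417 [460.14  46.51 222.28] 48.98438139840821 [-0.25  0.73 -6.25] [ 0.05 -0.01 -0.05]
True 14.225 [460.01  46.48 214.22] 48.86456060246888 [-0.7   0.37  6.72] [-0.04  0.02 -0.01]
 14.525 [460.03  46.48 214.21] 49.16489684445166 [-0.33 -0.44  6.76] [-0.06  0.09  0.01]
```

View pics/scene5o.png

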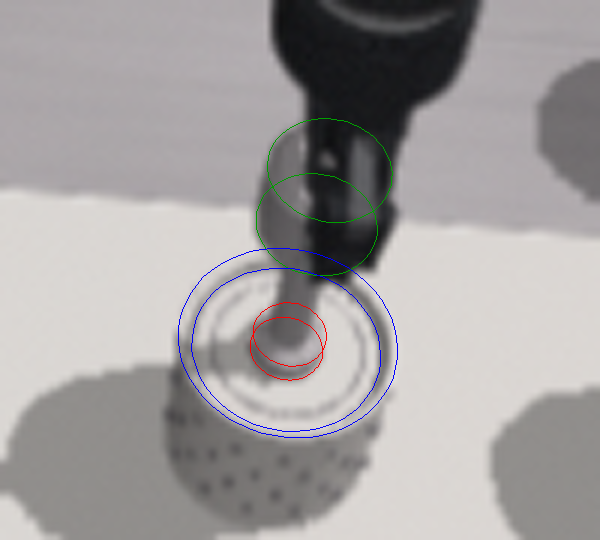

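The foot touched down at TCP z 214.2, which puts it at z 92 as predicted. The foot at (288,348) is centred in the plate's inner ring. Next I release slowly in small steps.

Run:
```python
from ov import *
from rig import bot
np.set_printoptions(precision=2,suppress=True)
def st(t): s=bot.read_state();print(t,round(s["clock"],2),s["ee_pos"],s["grip_width"],s["ft_force"],s["moment"])
bot.move_gripper(46,20); bot.dwell(.2); st("20N")
for w in (48.5,49,49.3,49.6,49.9,50.2,50.6,51,51.5,52,53,54,56,58):
    bot.move_gripper(w); bot.dwell(.1); st(w)
for n in("scene",):
    c=bot.read_camera(n);np.savez(n+"6.npz",**c)
    overlay(c,[460,46.5,92],f"pics/{n}6o.png",[((460,46.5,92),41.5)])
```

```text
20N 14.99 [460.02  46.49 214.22] 48.98538215279299 [-0.37 -0.11  7.02] [-0.03  0.03 -0.01]
48.5 15.31 [460.01  46.5  214.21] 48.81925631310304 [-0.37  0.97  6.66] [ 0.01  0.06 -0.01]
49 15.62 [460.01  46.5  214.21] 48.948284076738645 [-0.74  0.48  6.16] [-0.    0.09 -0.02]
49.3 15.94 [460.    46.51 214.14] 49.51609556105514 [0.08 0.27 6.57] [ 0.   -0.04 -0.01]
49.6 16.26 [459.99  46.5  214.06] 49.364576814109135 [ 0.93 -0.56  5.81] [ 0.02 -0.05  0.02]
49.9 16.57 [459.97  46.48 213.99] 50.117744994253215 [ 0.36 -0.13  7.18] [ 0.02 -0.09  0.03]
50.2 16.89 [459.58  46.49 213.36] 50.51344328962039 [ 1.24 -0.54  5.12] [ 0.01 -0.26 -0.01]
50.6 17.21 [459.18  46.48 212.79] 50.67483423264772 [ 1.03  0.51 -0.06] [ 0.02 -0.09 -0.02]
51 17.52 [459.29  46.48 212.98] 50.93564272693849 [ 0.29 -0.14  0.02] [-0.   -0.05 -0.  ]
51.5 17.84 [459.33  46.52 213.05] 51.12343013051182 [ 0.09  1.24 -0.34] [ 0.01 -0.06 -0.02]
52 18.16 [459.33  46.5  213.06] 51.810566253437976 [ 0.63 -0.52 -0.14] [-0.03 -0.01 -0.02]
53 18.48 [459.35  46.49 213.06] 52.49114899306808 [0.03 0.23 0.09] [-0.06 -0.01  0.06]
54 18.79 [459.35  46.51 213.06] 53.76255450440743 [1.12 0.15 0.32] [-0.05 -0.01  0.  ]
56 19.11 [459.34  46.49 213.06] 55.984153303950606 [-0.76 -0.53  0.49] [-0.02 -0.01 -0.01]
58 19.43 [459.34  46.49 213.06] 58.101656632313144 [ 0.42  0.65 -0.05] [-0.03  0.01  0.04]
```

View pics/scene6o.png

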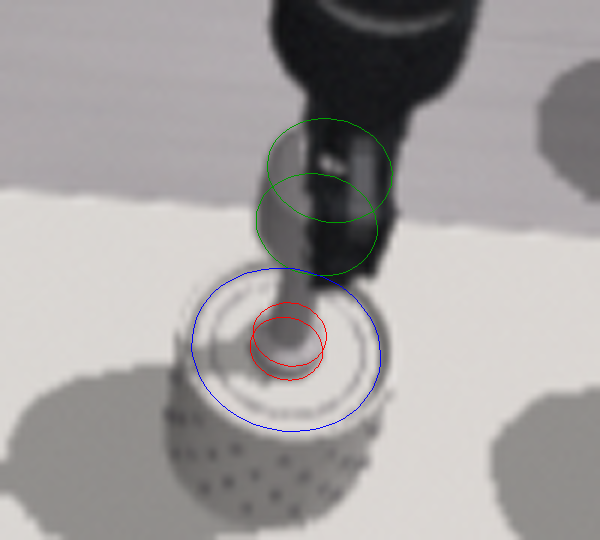

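The weight stands free, unchanged in the picture, and the tool force is about zero. I'll open further, go straight up, back off and look again.

Run:
```python
from ov import *
from rig import bot
np.set_printoptions(precision=2,suppress=True)
def st(t): s=bot.read_state();print(t,round(s["clock"],2),s["ee_pos"],s["grip_width"],s["ft_force"])
bot.move_gripper(70); bot.move_gripper(84); st("open")
print(bot.servo_line([459.4,46.5,240],speed=30,until_force=5)); st("")
print(bot.servo_line([459.4,46.5,330],speed=80,until_force=8)); st("")
bot.servo_line([400,-180,340],speed=120); bot.dwell(.5); st("")
for n in("scene","top"):
    c=bot.read_camera(n);np.savez(n+"7.npz",**c)
    overlay(c,[460,46.5,92],f"pics/{n}7o.png",[((460,46.5,92),41.5)])
    P=cloud(c).reshape(-1,3)
    h=P[(abs(P[:,0]-460)<45)&(abs(P[:,1]-46.5)<45)&(P[:,2]>226)&(P[:,2]<260)]
    print(n,np.median(h,0),cv2.minEnclosingCircle(np.float32(h[:,:2])))
```

```text
open 20.05 [459.32  46.48 213.04] 84.0194808439259 [-0.06 -0.33 -0.2 ]
False
 21.1 [459.32  46.48 239.8 ] 84.11056896529594 [0.01 0.18 0.44]
False
 22.38 [459.28  46.5  329.47] 84.02259114583974 [-0.74  0.1   0.43]
 24.98 [ 399.99 -179.99  340.01] 84.16214514573818 [0.81 1.04 0.5 ]
scene [466.05  44.74 235.92] ((461.58099365234375, 45.43936538696289), 26.935928344726562)
top [457.86  43.22 238.14] ((458.41619873046875, 44.07015609741211), 24.489656448364258)
```

View pics/scene7o.png

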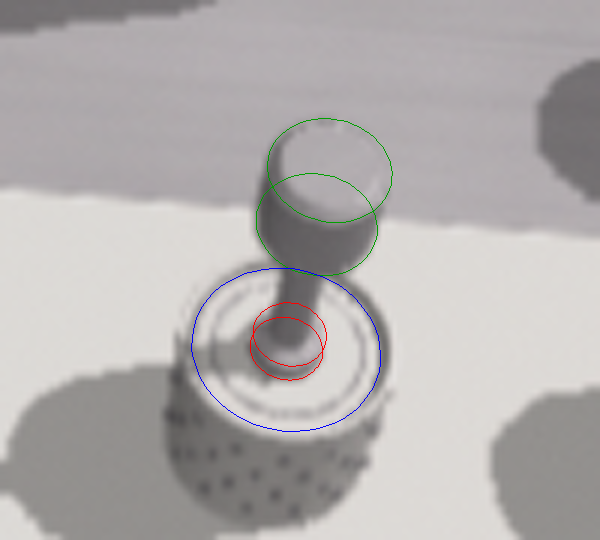

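View pics/top7o.png

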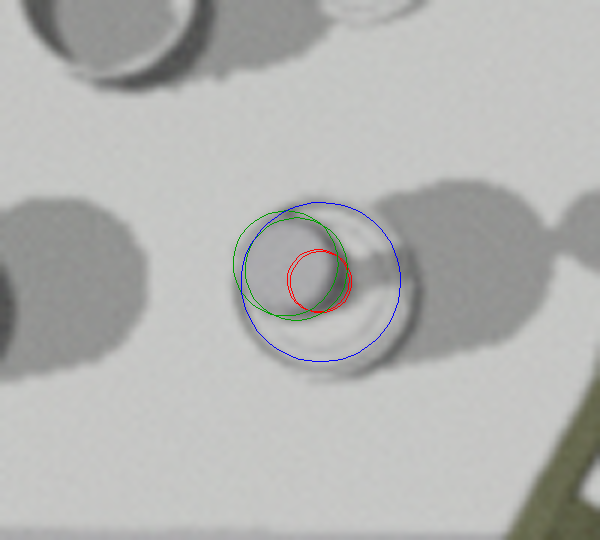

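In both views the weight stands upright near the middle of the plate, within about 3–5 mm. The mould hasn't moved, and the robot is well clear, so I'm handing in.

Run:
```python
from rig import bot
bot.dwell(.5)
bot.finish_job(); print(bot.read_state()["clock"])
```

```text
the job is handed in; nothing more can be done
the job is handed in; nothing more can be done
```

The press weight is standing upright and free on the follower plate of the filled mould, and the job is handed in. It took about 25.5 s of the 51 s allowed; no verdict was reported.

**What I did:** I found everything with the two cameras and gripped the head along the block's x axis. I lifted the weight straight out, carried it over, and lowered it until the foot touched the plate at z ≈ 92 mm. I then let go in small steps, went straight up and backed the arm off to the side.

**Last checks:**
- **Standing:** the head top is at about 236–238 mm (238 expected). The scene picture is unchanged from before the arm withdrew.
- **Centring:** the scene camera shows the foot centred on the plate to about 2 mm; the top camera suggests up to about 5 mm. The limit is 20 mm.
- **Mould:** no visible movement in the scene view.
- **Release:** the tool force fell to about zero and stayed there while the arm backed away.

**Disagreements:** the two cameras differed by 3–5 mm in x and by 1–3 mm in y and in height, so I used averages. During release the arm also sank about 1 mm and shifted 0.7 mm as the downward press eased, without disturbing the weight.

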